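# Tighten the detector's transport thumbscrew

### The job

Before the mobile X-ray cabin drives off, tighten the blue thumbscrew that clamps the flat detector in its dock: push its wings round clockwise (seen from above) with a fingertip, stroke after stroke, until it is fully tight against its stop and the foot sits on the detector. Only push: do not pinch a wing between the fingers, and leave the mouse, the sanitiser bottle and the tape roll where they stand.

Things in the scene. Friction and masses are not known exactly. Their poses are not given: they have to be found in the camera images.
- dock: Aluminium tray fixed to the desk, holding a flat grey X-ray detector (242 x 302 x 16 mm, its top 26 mm above the desk). Origin: on the vertical thumbscrew axis at desk level; x points from the bracket post over the detector, z up. Tray: x -25 to 236 mm, y +-160 mm, up to 26 mm high. The C-bracket that carries the thumbscrew stands on its -x side.
- bracket_post (a point): Top centre of the bracket's upright post (dock x -65 mm, 117 mm high), with the dock's axes. Post: dock x -72 to -58, y +-15 mm. Its lower arm, 30 mm wide, runs below the thumbscrew from the post to dock x = 15 mm, z 55 to 69 mm.
- upper_arm (a point): Centre of the top of the bracket's upper arm (dock x -32 mm, z 115 mm), dock axes. The arm is 18 mm wide, z 105 to 115 mm, from the post to the thumbscrew axis, where it ends round (radius 9 mm). It passes closely above the thumbscrew, so a finger pointing down cannot pass the -x side of the axis; the rest of the circle is open from above.
- wing_centre (a point): Point on the thumbscrew axis, 85 mm above the desk, half-way up the wings; fixed to the dock, dock axes. The thumbscrew is blue plastic and keeps its height: hub of 24 mm diameter and two opposite straight wings, each 12 mm thick, reaching 42 mm from the axis, z 72 to 98 mm; a white dot marks the top of one wing.
- thumbscrew (a joint): Angle of the blue thumbscrew about the vertical axis in rad, growing clockwise seen from above. At 0 the dotted wing points along dock +y; the hard stop (fully tight) is at 9.42 rad (1.5 turns), wings again along dock y, the dotted one towards -y. Starts 0.8 to 1.4 turns short of tight. Stays where left; needs 0.06 N m (2 N at 32 mm) and a little more when turned fast.
- foot (a joint): Steel push rod with a black rubber foot (20 mm diameter) under the thumbscrew, driven down 1 mm per rad: value in m, 0 raised (9.4 mm above the detector) to 0.0094 on the detector.
- dot_wing (a point): Middle of the dotted wing, 30 mm from the axis, 83 mm above the desk; turns with the thumbscrew: its y axis points outward along the wing, its x axis is the way the wing moves when tightened (push on the -x side).
- plain_wing (a point): Middle of the plain wing, 30 mm from the axis; turns with the thumbscrew: its -y axis points outward along the wing, its -x axis is the way the wing moves when tightened (push on the +x side).
- mouse: Grey cordless computer mouse, 60 x 104 x 34 mm, loose on the desk; origin under its centre.
- sanitiser: Small clear bottle with a white label and blue cap, 48 mm diameter, 105 mm high, loose; origin under its centre.
- tape_roll: Cream roll of tape lying flat, 68 mm diameter, 19 mm high, loose; origin under its centre.

How it is judged (in metres and radians):
At the end, for the whole second after the job is handed in: The thumbscrew is within about 0.2 rad (12 degrees) of its tight stop and at rest, with the foot within half a millimetre of the detector; mouse, bottle and tape roll are within 20 mm of where they started (value of joint thumbscrew above 9.2 rad and velocity of joint thumbscrew below 0.1 rad/s and value of joint foot above 0.009 m and distance of each of mouse, sanitiser, tape_roll from where it was at the start of the episode below 0.02 m); the robot touches nothing.
It fails at once if the dotted wing is pinched: its two opposite faces are pressed at once, by more than 2 N each (contact force between the fingers and thumbscrew_c0 above 2 N and contact force between the fingers and thumbscrew_c1 above 2 N).
It fails at once if the plain wing is pinched: its two opposite faces are pressed at once, by more than 2 N each (contact force between the fingers and thumbscrew_c2 above 2 N and contact force between the fingers and thumbscrew_c3 above 2 N).
It fails at once if the mouse, the bottle or the tape roll is moved or lifted by more than 20 mm (distance of any of mouse, sanitiser, tape_roll from where it was at the start of the episode above 0.02 m).
It also fails if it takes over 58 s, if anything falls off the work surface, if the arm or the gripper's body presses on something with over 40 N, if the wrist force passes 120 N, or if a joint passes its speed limit or range.

### The arm

A 6-joint arm with a two-finger parallel gripper is mounted at the origin on the work surface. World frame = base frame: x ahead of the robot, y to its left, z up, the work surface at z = 0. Lengths are in m, angles in degrees, forces in N, time in s.
With the tool pointing down it reaches from about 0.35 to 0.875 m from the base axis. Payload 4.2 kg.
Tool frame: the origin (TCP) lies midway between the tips of the shut fingers; the grasp point (between the pads) lies 19 mm behind it (r.grasp_offset is the distance from the TCP to the grasp point, in m); z points along the fingers, y is the direction in which the jaws open and shut (so a half turn about z gives the same grasp; the last joint's range is limited). The gripper opens to 87 mm and grips with 3 to 60 N. Pads are 19 mm wide; open, the fingers measure 117 mm over their backs; the gripper's body (75 mm by 190 mm) begins 51 mm behind the grasp point.
Start: joints at [89.187, 22.042, 0.453, 0, -68.411, -14.817], TCP at [0.168, 0.602, 0.223] pointing down, gripper open.
Joint ranges: [-179.83, 179.83], [-69.29, 118.12], [-61.27, 80.66], [-181.25, 117.63], [-171.15, -9.14], [-177.46, 177.46]. Speed limits (degrees/s): [159.86, 159.86, 180, 180, 180, 180].

### API

Orientations are given as a 3x3 rotation matrix whose columns are the frame's x, y, z axes.
In Python, from station import r gives the robot as it stands.
- The arm moves only by the shell command python3 -m crank 'ROWS'. ROWS is JSON, a list of rows, each a list of 3 entries, a list of its own where there are three numbers: the closure, from -1 (fully open) to 1 (shut), so that 0 is half open, then the shift along the tool's x, y, z as a fraction of full scale, then the turn, a rotation vector about the tool's x, y, z as a fraction of full scale. In form: [[fingers, [dx, dy, dz], [wx, wy, wz]], ...]. A call has 1 to 8 rows; each row shifts and turns the commanded pose from where the row before left it, along the tool's axes as they then stand; what a row does not reach is not made up. Full scale, the value 1, is 100 mm for a shift and 45 degrees for a turn. A row lasts 1/10 s, in which the tool goes at most 50 mm and 8.59 degrees, less where a joint would pass 70% of its speed; a pose out of reach is approached as far as the arm can. A call with a number of a shift or a turn outside -1 to 1 is refused whole. A call with a gripper value outside its range is refused whole. The fingers move at their own pace and stop on an object; the grip force is fixed at half the most. Time passes only in rows, so rows that do not move let the fingers close. It gives the time, the measured TCP pose, the force and the opening at its end, in the units of the state.
- r.sense(): the state, without advancing time (a new reading comes with each control period).
- r.capture(name): name is "scene" or "top"; returns a dict with "img" (400x640x3 uint8, blue, green, red), "fx", "fy", "cx", "cy" (pixels), "R" (3x3) and "t" (3): a world point X has camera coordinates R X + t. Camera axes: x right, y down, z forward; pixel columns grow to the right and rows downward; lengths in m; the calibration is good to about 2 mm. A picture is of the moment at which its call begins. There is no depth.
- r.finish_job(): hands the job in, once; it reports no verdict.
The state is a dict: "time_s": time; "joints": joint angles; "joint_velocities": joint speeds; "effort": joint torques, N m; "tcp_pos": TCP position; "ee_rot": TCP orientation; "wrist_force": force on the tool from outside, world axes, zero at the start; "moment": the same for the moment, N m; "gripper_width": opening from 0.0 (shut) to 1.0 (fully open).
Only numpy, scipy, OpenCV 4.12 (cv2) and the standard library are available. Lean on these libraries where they do the work, as an engineer would, in place of code of your own. Each camera call takes 0.05 s, during which the arm holds its last target.

## Working session

There is one attempt and no reset: what is moved stays moved. The work goes in short steps, Python scripts to look and compute and a shell command to move; the robot and the scene stay as the last step left them, time stands still between calls to the robot, and variables do not carry over. Pictures are saved under pics/ and viewed, and the job is handed in when it is done.

```bash
ls; mkdir -p pics
python3 - <<'E'
from station import r
import cv2
s=r.sense()
print({k:s[k] for k in ('time_s','tcp_pos','ee_rot','wrist_force','gripper_width')})
for n in ('scene','top'):
    c=r.capture(n); cv2.imwrite(f'pics/{n}0.png',c['img']); print(n,c['fx'],c['cx'],c['cy'],c['R'],c['t'])
    import numpy as np; print(-np.array(c['R']).T@np.array(c['t']))
E
```

```text
pics
{'time_s': 0.0, 'tcp_pos': array([0.16818308, 0.60133537, 0.22144173]), 'ee_rot': array([[ 9.62972446e-01, -2.69599327e-01, -5.20836017e-04],
       [-2.69599821e-01, -9.62970106e-01, -2.12383798e-03],
       [ 7.10357742e-05,  2.18561475e-03, -9.99997609e-01]]), 'wrist_force': array([-0.051505  ,  0.01938513, -0.09839149]), 'gripper_width': 0.9987899814248291}
scene 439.2486172121839 321.6450202223354 194.44425930162288 [[-0.58617486  0.81017035 -0.00480015]
 [ 0.58785089  0.42123017 -0.69064931]
 [-0.55752162 -0.40766304 -0.7231739 ]] [ 0.31535375 -0.23938086  1.42374755]
[1.11934274 0.42575343 0.86580258]
top 510.4838685602042 314.628306175003 202.80216768462157 [[ 0.02959699 -0.99938498  0.01880664]
 [-0.99641347 -0.03099071 -0.07873862]
 [ 0.07927302 -0.01640877 -0.99671788]] [-0.01663697  0.51582845  1.30188367]
[0.41126656 0.02072145 1.33853924]
```

View pics/scene0.png

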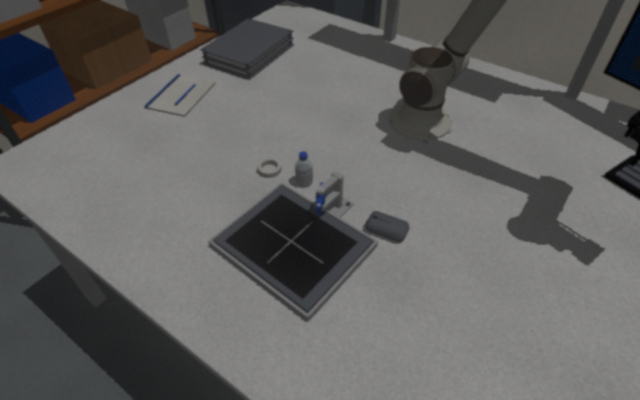

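View pics/top0.png

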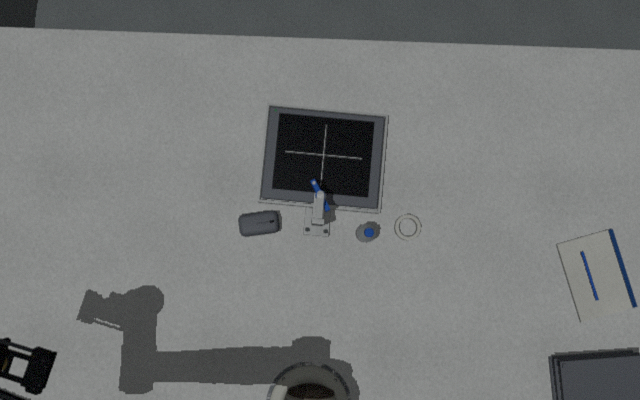

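The top view shows the dock at about (323,155), the bracket at (318,207), blue wings at (315,186) and (327,207), the mouse at (260,223), the bottle at (368,232) and the tape at (408,227). I'll zoom in next.

Run:
```python
import cv2,numpy as np
t=cv2.imread('pics/top0.png')[160:250,230:430]; s=cv2.imread('pics/scene0.png')[140:260,240:420]
f=lambda a,k:cv2.resize(cv2.convertScaleAbs(a,alpha=1.6),None,fx=k,fy=k,interpolation=cv2.INTER_CUBIC)
cv2.imwrite('pics/t0z.png',f(t,4)); cv2.imwrite('pics/s0z.png',f(s,4))
```

```text
(no output)
```

View pics/t0z.png

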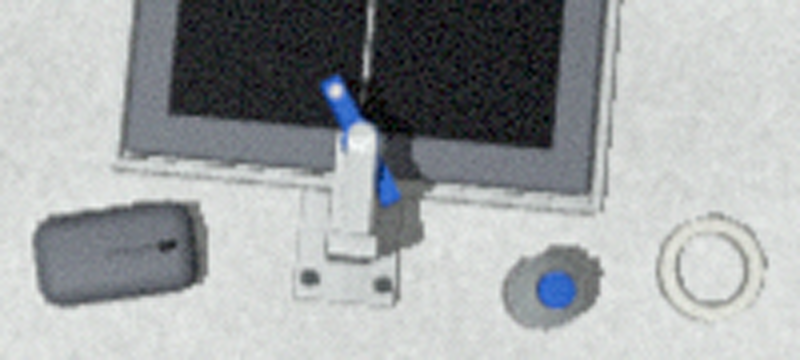

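View pics/s0z.png

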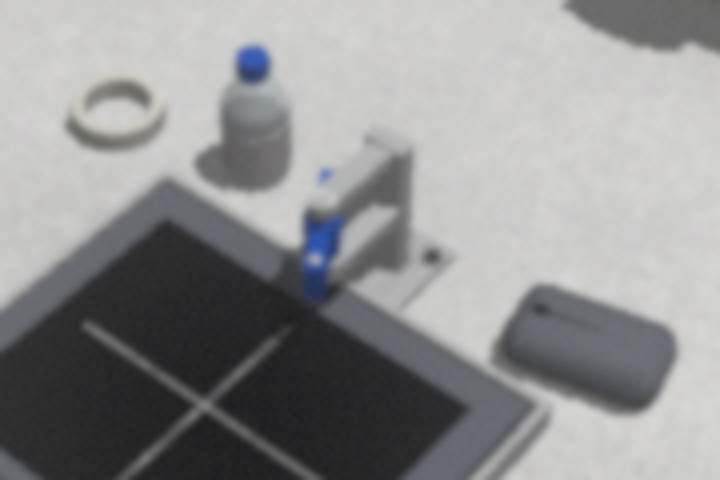

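```bash
cat > h.py <<'E'
import cv2,numpy as np
from station import r
def ray(c,uv,z):
    uv=np.atleast_2d(np.array(uv,float)); d=np.c_[(uv[:,0]-c['cx'])/c['fx'],(uv[:,1]-c['cy'])/c['fy'],np.ones(len(uv))]@np.array(c['R'])
    o=-np.array(c['R']).T@np.array(c['t']); return o+d*((z-o[2])/d[:,2])[:,None]
def proj(c,X):
    p=np.atleast_2d(X)@np.array(c['R']).T+np.array(c['t']); return np.c_[c['fx']*p[:,0]/p[:,2]+c['cx'],c['fy']*p[:,1]/p[:,2]+c['cy']]
def dot(c): # blue mask
    hsv=cv2.cvtColor(c['img'],cv2.COLOR_BGR2HSV); return cv2.inRange(hsv,(105,120,50),(130,255,255))
E
python3 - <<'E'
from h import *
c=r.capture('top'); img=c['img']
# dark panel
g=cv2.cvtColor(img,cv2.COLOR_BGR2GRAY)
m=(g[90:225,240:410]<45).astype(np.uint8)
m=cv2.morphologyEx(m,cv2.MORPH_CLOSE,np.ones((7,7)))
n,l,st,ce=cv2.connectedComponentsWithStats(m); i=1+np.argmax(st[1:,4]); 
ct=max(cv2.findContours((l==i).astype(np.uint8),0,1)[0],key=cv2.contourArea)
rc=cv2.minAreaRect(ct); b=cv2.boxPoints(rc)+[240,90]; print('panel',b,ray(c,b,.026)[:,:2].round(4))
# detector+tray <140 vs desk
m2=((g[90:225,240:410]<115)).astype(np.uint8); 
n,l,st,ce=cv2.connectedComponentsWithStats(m2); i=1+np.argmax(st[1:,4])
ct=max(cv2.findContours((l==i).astype(np.uint8),0,1)[0],key=cv2.contourArea)
b=cv2.boxPoints(cv2.minAreaRect(ct))+[240,90]; P=ray(c,b,.026)[:,:2]; print('det',b,P.round(4),np.linalg.norm(P-np.roll(P,1,0),axis=1))
B=dot(c); n,l,st,ce=cv2.connectedComponentsWithStats(B)
for k in range(1,n):
    if st[k,4]>8: print(st[k],ce[k],ray(c,ce[k],.098).round(4))
print('dot',ray(c,[313.8,182.8],.098)); print('arm end', ray(c,[230+362/4,160+130/4],.115),'post',ray(c,[230+352/4,160+245/4],.117))
print('bottle cap',ray(c,[230+556/4,160+290/4],.105),'mouse',ray(c,[230+118/4,160+253/4],.02),'tape',ray(c,[230+712/4,160+268/4],.019))
E
```

```text
panel [[270.26229095 204.11475372]
 [278.57376862 112.68852997]
 [374.32785034 121.39344025]
 [366.01638031 212.819664  ]] [[ 0.5087  0.1132]
 [ 0.7488  0.1003]
 [ 0.7342 -0.1508]
 [ 0.4939 -0.1342]]
det [[256.94385529 218.93223572]
 [267.68054962 104.40755272]
 [386.66601562 115.56243896]
 [375.92932129 230.08712769]] [[ 0.4695  0.146 ]
 [ 0.7698  0.1295]
 [ 0.7509 -0.1829]
 [ 0.4501 -0.1607]] [0.30731979 0.30075064 0.31297406 0.30157331]
[310 178  11  15  70] [314.78571429 185.35714286] [[0.5527 0.0012 0.098 ]]
[324 200   6  12  46] [326.04347826 205.91304348] [[ 0.5032 -0.0277  0.098 ]]
[364 228  10   9  69] [368.65217391 232.11594203] [[ 0.4425 -0.1332  0.098 ]]
[609 230  28  77 298] [622.37248322 268.06711409] [[ 0.3735 -0.7555  0.098 ]]
[581 252  17  48 122] [589.20491803 275.41803279] [[ 0.3534 -0.6735  0.098 ]]
dot [[0.55891734 0.00377639 0.098     ]]
arm end [[ 0.53390457 -0.0128255   0.115     ]] post [[ 0.46438468 -0.00877027  0.117     ]]
bottle cap [[ 0.44145799 -0.13315538  0.105     ]] mouse [[0.45886052 0.13952746 0.02      ]] tape [[ 0.46083785 -0.24486914  0.019     ]]
```

Run:
```python
from h import *
c=r.capture('top'); img=c['img']
cv2.imwrite('pics/t1z.png',cv2.resize(cv2.convertScaleAbs(img[95:240,250:400],alpha=1.6),None,fx=4,fy=4,interpolation=cv2.INTER_CUBIC))
cv2.imwrite('pics/t1w.png',cv2.resize(cv2.convertScaleAbs(img[170:245,290:350],alpha=1.6),None,fx=8,fy=8,interpolation=cv2.INTER_CUBIC))
print('tips',ray(c,[[312.75,179.75],[328,210.3]],.098))
c=r.capture('scene'); img=c['img']
cv2.imwrite('pics/s1w.png',cv2.resize(cv2.convertScaleAbs(img[170:230,300:370],alpha=1.6),None,fx=8,fy=8,interpolation=cv2.INTER_CUBIC))
```

```text
tips [[ 0.56634111  0.00656773  0.098     ]
 [ 0.49262732 -0.032814    0.098     ]]
```

View pics/t1z.png

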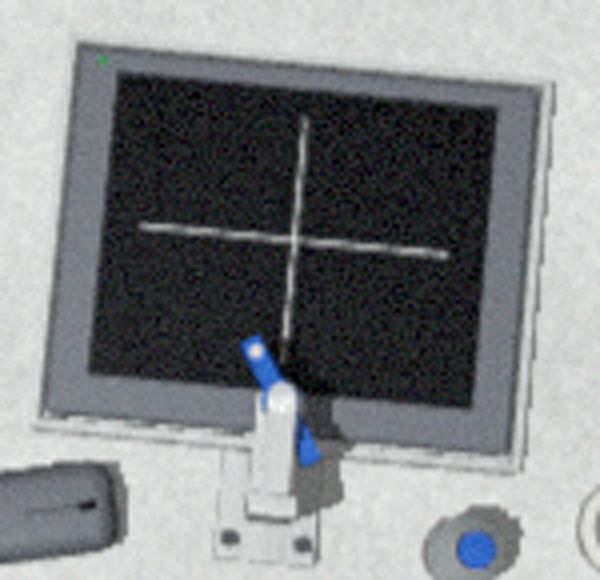

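View pics/t1w.png

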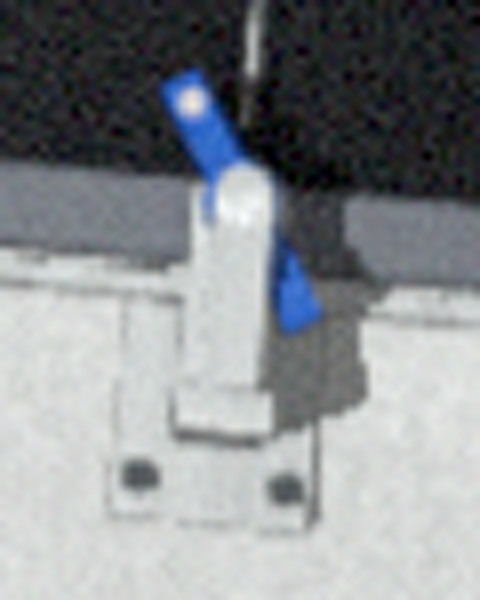

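View pics/s1w.png

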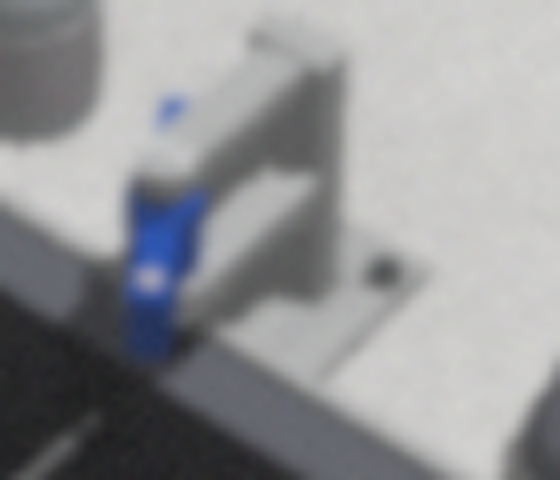

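The wing tips are 83.6 mm apart (84 expected), which puts the axis at about (0.5295, -0.013). The dock yaw is about -3.2° and the dotted wing points at about 31° in dock axes. That makes the joint about 1.03 rad, so about 481° remains. I'll do this in three half-turn strokes with shut fingers and the tool aligned to the dock.

```bash
cat >> h.py <<'E'
A=np.array([.5295,-.013]); YAW=np.radians(-3.2)
Rd=np.array([[np.cos(YAW),-np.sin(YAW)],[np.sin(YAW),np.cos(YAW)]])
def st():
    s=r.sense(); p=s['tcp_pos']; d=Rd.T@(p[:2]-A)*1000
    print('t',round(s['time_s'],2),'dock mm',d.round(1),'z',round(p[2]*1000,1),'toolx yaw vs dock',round(np.degrees(np.arctan2(s['ee_rot'][1,0],s['ee_rot'][0,0])-YAW),2),'F',s['wrist_force'].round(2),'w',round(s['gripper_width'],3)); return d,p[2]*1000
def way(al,s=30,extra=0,hx=9.5,hy=15):
    a=np.radians(al); u=np.array([np.cos(a),np.sin(a)]); n=np.array([np.sin(a),-np.cos(a)])
    return s*u-(6+extra+hx*abs(n[0])+hy*abs(n[1]))*n
def wings():
    c=r.capture('top'); B=dot(c); B[:,:295]=0;B[:,345:]=0;B[:165]=0;B[225:]=0
    v,u=np.nonzero(B); P=(ray(c,np.c_[u,v],.098)[:,:2]-A)@Rd*1000
    hsv=cv2.cvtColor(c['img'],cv2.COLOR_BGR2HSV)
    for sgn in (0,): 
        rr=np.hypot(*P.T); k=(rr>14)&(rr<46); an=np.degrees(np.arctan2(P[k,1],P[k,0])); 
        t=np.radians(an); print('axis angle mod180',np.degrees(.5*np.arctan2(np.sin(2*t).sum(),np.cos(2*t).sum())).round(1),'n',k.sum(),'hist',np.histogram(an,np.arange(-180,181,30))[0])
    return c
E
python3 -m crank '[[1,[0,0,0],[0,0,-0.138]],[1,[0,0,0],[0,0,-0.138]],[1,[0,0,0],[0,0,0]]]'
python3 - <<'E'
from h import *
d,z=st(); wings(); print(way(31,extra=8))
E
```

```text
time_s: 0.55
tcp_pos: [0.1683, 0.6018, 0.2224]
ee_rot: [[0.998, -0.056, -0.0], [-0.056, -0.998, -0.0], [-0.0, 0.0, -1.0]]
wrist_force: [0.3, -0.4, 0.8]
gripper_width: 0.808
t 0.55 dock mm [-394.9  593.7] z 222.4 toolx yaw vs dock -0.02 F [ 0.33 -0.43  0.83] w 0.808
axis angle mod180 33.9 n 113 hist [17 28  0  0  0  0 25 42  1  0  0  0]
[ 9.36236895 42.66652224]
```

```bash
python3 -m crank '[[1,[0.25,0.345,0],[0,0,0]],[1,[0.25,0.345,0],[0,0,0]],[1,[0.25,0.345,0],[0,0,0]],[1,[0.25,0.345,0],[0,0,0]],[1,[0.25,0.345,0],[0,0,0]],[1,[0.25,0.345,0],[0,0,0]],[1,[0.25,0.345,0],[0,0,0]],[1,[0.25,0.345,0],[0,0,0]]]' && python3 -m crank '[[1,[0.25,0.345,0],[0,0,0]],[1,[0.25,0.345,0],[0,0,0]],[1,[0.25,0.345,0],[0,0,0]],[1,[0.25,0.345,0],[0,0,0]],[1,[0.25,0.345,0],[0,0,0]],[1,[0.25,0.345,0],[0,0,0]],[1,[0.25,0.345,0],[0,0,0]],[1,[0.25,0.345,0],[0,0,0]]]'
python3 - <<'E'
from h import *
st()
E
```

```text
time_s: 1.4
tcp_pos: [0.3532, 0.3135, 0.2228]
ee_rot: [[0.998, -0.058, 0.0], [-0.058, -0.998, 0.001], [0.0, -0.001, -1.0]]
wrist_force: [0.4, 0.5, 0.1]
gripper_width: 0.052
time_s: 2.2
tcp_pos: [0.5375, 0.0267, 0.2227]
ee_rot: [[0.998, -0.058, 0.0], [-0.058, -0.998, 0.0], [0.0, -0.0, -1.0]]
wrist_force: [0.4, 1.6, -0.1]
gripper_width: 0.004
t 2.2 dock mm [ 5.8 40.1] z 222.7 toolx yaw vs dock -0.15 F [ 0.43  1.64 -0.06] w 0.004
```

```bash
python3 -m crank '[[1,[0.04,-0.01,0.36],[0,0,0]],[1,[0,0,0.36],[0,0,0]],[1,[0,0,0.3],[0,0,0]],[1,[0,0,0],[0,0,0]]]'
python3 - <<'E'
from h import *
st(); c=wings(); s=r.capture('scene')
a=cv2.resize(c['img'][150:250,250:390],(700,500)); cv2.imwrite('pics/t2.png',cv2.convertScaleAbs(a,alpha=1.6))
b=cv2.resize(s['img'][110:240,250:420],(680,520)); cv2.imwrite('pics/s2.png',cv2.convertScaleAbs(b,alpha=1.6))
W=np.array([way(x,s=31) for x in range(31,-165,-10)]); D=np.diff(W,axis=0); print(np.c_[np.arange(31,-165,-10),W].round(1).tolist())
E
```

```text
time_s: 2.6
tcp_pos: [0.5377, 0.028, 0.1164]
ee_rot: [[0.998, -0.059, -0.01], [-0.059, -0.998, -0.002], [-0.01, 0.003, -1.0]]
wrist_force: [-1.0, 0.4, -0.1]
gripper_width: 0.003
t 2.6 dock mm [ 5.9 41.4] z 116.4 toolx yaw vs dock -0.2 F [-0.98  0.44 -0.09] w 0.003
axis angle mod180 31.5 n 39 hist [17 22  0  0  0  0  0  0  0  0  0  0]
[[31.0, 14.3, 36.3], [21.0, 20.6, 33.0], [11.0, 26.1, 28.0], [1.0, 30.6, 21.7], [-9.0, 34.1, 17.2], [-19.0, 36.9, 11.9], [-29.0, 38.6, 5.7], [-39.0, 39.0, -1.1], [-49.0, 37.7, -8.3], [-59.0, 34.7, -15.3], [-69.0, 30.0, -21.7], [-79.0, 23.8, -27.0], [-89.0, 16.3, -30.7], [-99.0, 12.7, -33.4], [-109.0, 8.7, -35.8], [-119.0, 3.8, -37.6], [-129.0, -1.8, -38.5], [-139.0, -7.9, -38.1], [-149.0, -14.3, -36.3], [-159.0, -20.6, -33.0]]
```

View pics/s2.png

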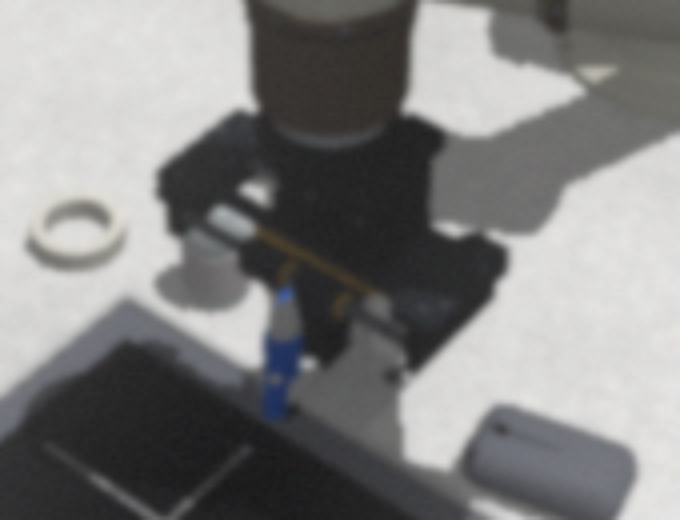

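View pics/t2.png

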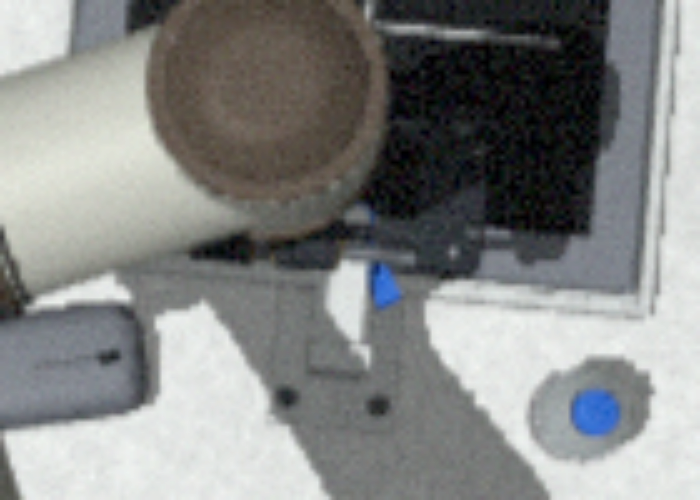

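```bash
python3 -m crank '[[1,[0,0,0],[0,0,0]],[1,[0,0,0],[0,0,0]]]'
python3 - <<'E'
from h import *
st()
E
```

```text
time_s: 2.9
tcp_pos: [0.542, 0.0296, 0.1226]
ee_rot: [[0.998, -0.056, 0.004], [-0.056, -0.998, 0.001], [0.004, -0.001, -1.0]]
wrist_force: [-0.4, -0.0, -0.3]
gripper_width: 0.007
t 2.9 dock mm [10.2 43.3] z 122.6 toolx yaw vs dock -0.01 F [-0.38 -0.01 -0.27] w 0.007
```

```bash
python3 -m crank '[[1,[0,0,0.21],[0,0,0]],[1,[0,0,0.21],[0,0,0]],[1,[0,0,0],[0,0,0]],[1,[0,0,0],[0,0,0]],[1,[0,0,0],[0,0,0]]]'
python3 - <<'E'
from h import *
st()
E
python3 -m crank '[[1,[0.041,0.07,0],[0,0,0]],[1,[0.063,0.033,0],[0,0,0]],[1,[0.055,0.05,0],[0,0,0]],[1,[0.045,0.063,0],[0,0,0]]]';python3 - <<'E'
from h import *
st()
E
```

```text
time_s: 3.4
tcp_pos: [0.542, 0.0295, 0.0802]
ee_rot: [[0.998, -0.056, 0.003], [-0.056, -0.998, 0.001], [0.003, -0.001, -1.0]]
wrist_force: [-0.3, -0.0, -0.6]
gripper_width: 0.005
t 3.4 dock mm [10.1 43.1] z 80.2 toolx yaw vs dock 0.01 F [-0.31 -0.04 -0.63] w 0.005
time_s: 3.8
tcp_pos: [0.5604, 0.0061, 0.0785]
ee_rot: [[0.998, -0.056, -0.0], [-0.056, -0.998, 0.0], [-0.0, -0.0, -1.0]]
wrist_force: [-1.8, 2.1, -0.3]
gripper_width: 0.006
t 3.8 dock mm [29.8 20.8] z 78.5 toolx yaw vs dock -0.02 F [-1.82  2.14 -0.25] w 0.006
```

```bash
python3 -m crank '[[1,[0.035,0.045,0],[0,0,0]],[1,[0.028,0.053,0],[0,0,0]],[1,[0.017,0.062,0],[0,0,0]],[1,[0.004,0.068,0],[0,0,0]],[1,[-0.013,0.072,0],[0,0,0]],[1,[-0.03,0.07,0],[0,0,0]],[1,[-0.047,0.064,0],[0,0,0]]]';python3 - <<'E'
from h import *
st()
E
python3 -m crank '[[1,[-0.062,0.053,0],[0,0,0]],[1,[-0.075,0.037,0],[0,0,0]],[1,[-0.036,0.027,0],[0,0,0]],[1,[-0.04,0.024,0],[0,0,0]]]';python3 - <<'E'
from h import *
st(); c=wings(); s=r.capture('scene')
a=cv2.resize(c['img'][150:250,250:390],(700,500)); cv2.imwrite('pics/t3.png',cv2.convertScaleAbs(a,alpha=1.6))
b=cv2.resize(s['img'][110:240,250:420],(680,520)); cv2.imwrite('pics/s3.png',cv2.convertScaleAbs(b,alpha=1.6))
E
```

```text
time_s: 4.5
tcp_pos: [0.5576, -0.0375, 0.0789]
ee_rot: [[0.998, -0.056, 0.002], [-0.056, -0.998, -0.0], [0.002, -0.0, -1.0]]
wrist_force: [1.2, 2.1, -0.0]
gripper_width: 0.003
t 4.5 dock mm [ 29.4 -22.9] z 78.9 toolx yaw vs dock 0.0 F [ 1.24  2.06 -0.05] w 0.003
time_s: 4.9
tcp_pos: [0.5351, -0.0501, 0.079]
ee_rot: [[0.998, -0.056, 0.001], [-0.056, -0.998, -0.0], [0.001, 0.0, -1.0]]
wrist_force: [2.8, 0.5, 0.0]
gripper_width: 0.01
t 4.9 dock mm [  7.6 -36.7] z 79.0 toolx yaw vs dock 0.01 F [2.77 0.47 0.04] w 0.01
axis angle mod180 0.0 n 0 hist [0 0 0 0 0 0 0 0 0 0 0 0]
```

View pics/s3.png

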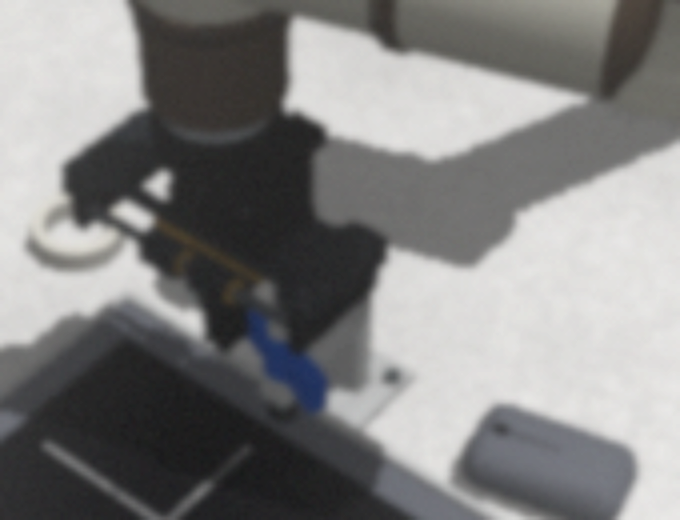

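View pics/t3.png

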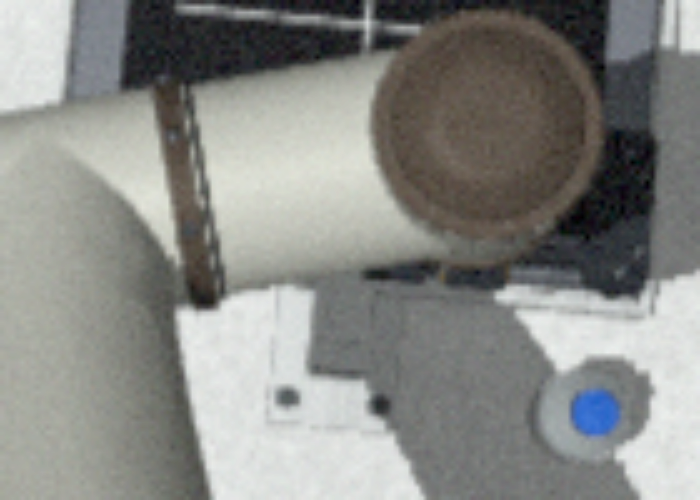

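The scene view shows the wing turned: the plain wing is now at about (315,385), and the finger trails the dotted wing with about 3 N. I'll finish stroke 1.

```bash
python3 -m crank '[[1,[-0.049,0.018,0],[0,0,0]],[1,[-0.056,0.009,0],[0,0,0]],[1,[-0.061,-0.004,0],[0,0,0]],[1,[-0.055,-0.012,0],[0,0,0]],[1,[0,0,0],[0,0,0]]]';python3 - <<'E'
from h import *
st()
E
python3 -m crank '[[1,[0.05,0,0],[0,0,0]],[1,[0,0.03,-0.25],[0,0,0]],[1,[0,0,-0.35],[0,0,0]]]';python3 - <<'E'
from h import *
st()
E
```

```text
time_s: 5.5
tcp_pos: [0.511, -0.0497, 0.0783]
ee_rot: [[0.998, -0.056, -0.003], [-0.056, -0.998, -0.0], [-0.003, 0.0, -1.0]]
wrist_force: [-0.1, -0.3, 0.2]
gripper_width: 0.004
t 5.5 dock mm [-16.5 -37.7] z 78.3 toolx yaw vs dock -0.01 F [-0.14 -0.31  0.15] w 0.004
time_s: 5.8
tcp_pos: [0.5154, -0.0534, 0.1368]
ee_rot: [[0.998, -0.057, -0.008], [-0.057, -0.998, -0.001], [-0.008, 0.002, -1.0]]
wrist_force: [0.8, -0.1, -0.6]
gripper_width: 0.004
t 5.8 dock mm [-11.8 -41.1] z 136.8 toolx yaw vs dock -0.05 F [ 0.81 -0.1  -0.6 ] w 0.004
```

```bash
python3 -m crank '[[1,[0.1,-0.35,-0.1],[0,0,0]],[1,[0.1,-0.4,0],[0,0,0]],[1,[0,-0.4,0],[0,0,0]],[1,[0,-0.4,0],[0,0,0]],[1,[0,-0.2,0],[0,0,0]],[1,[0,0,0],[0,0,0]]]';python3 - <<'E'
from h import *
st(); c=wings(); s=r.capture('scene')
a=cv2.resize(c['img'][150:250,250:390],(700,500)); cv2.imwrite('pics/t4.png',cv2.convertScaleAbs(a,alpha=1.6))
b=cv2.resize(s['img'][110:240,250:420],(680,520)); cv2.imwrite('pics/s4.png',cv2.convertScaleAbs(b,alpha=1.6))
E
```

```text
time_s: 6.4
tcp_pos: [0.5472, 0.1229, 0.1479]
ee_rot: [[0.999, -0.053, -0.002], [-0.053, -0.999, -0.001], [-0.002, 0.001, -1.0]]
wrist_force: [-0.2, 0.4, -0.2]
gripper_width: 0.005
t 6.4 dock mm [ 10.1 136.7] z 147.9 toolx yaw vs dock 0.19 F [-0.2   0.45 -0.24] w 0.005
axis angle mod180 41.4 n 108 hist [ 8 38  0  0  0  0  3 57  2  0  0  0]
```

View pics/s4.png

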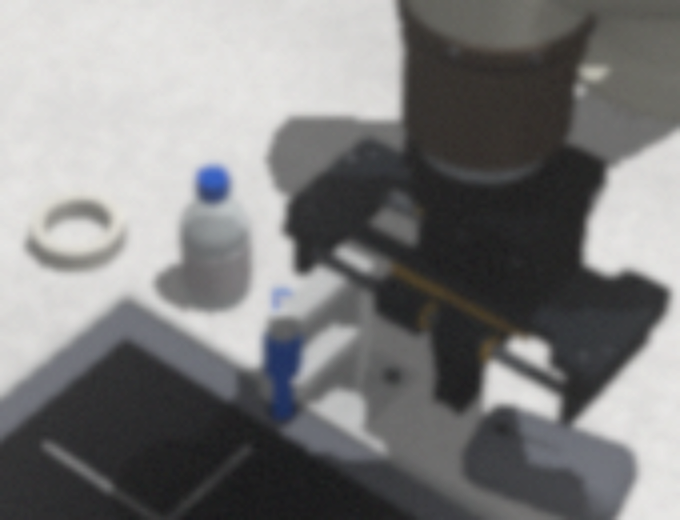

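View pics/t4.png

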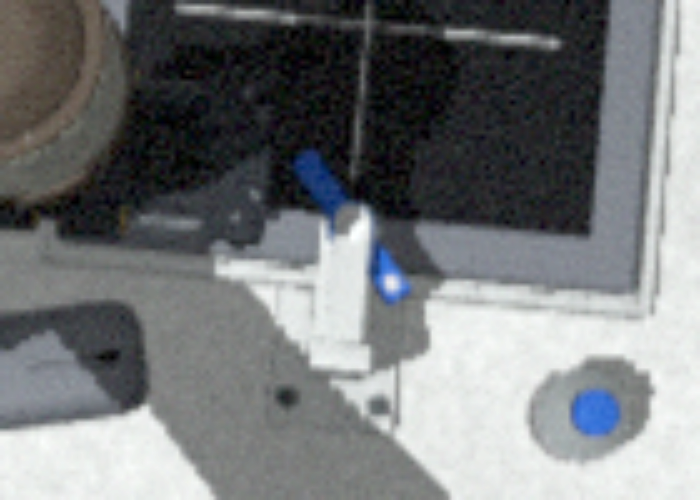

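The top view shows the plain wing forward at about 39° in dock axes with the dot at the rear, so stroke 1 gave about 173°. The objects are undisturbed. On to stroke 2.

```bash
python3 -m crank '[[1,[-0.03,0.31,0],[0,0,0]],[1,[-0.03,0.31,0],[0,0,0]],[1,[0,0.31,0],[0,0,0]],[1,[0,0,0.2],[0,0,0]],[1,[0,0,0],[0,0,0]],[1,[0,0,0],[0,0,0]]]';python3 - <<'E'
from h import *
st()
E
```

```text
time_s: 7.1
tcp_pos: [0.5359, 0.0272, 0.1285]
ee_rot: [[0.998, -0.057, -0.001], [-0.057, -0.998, -0.001], [-0.001, 0.001, -1.0]]
wrist_force: [0.8, -0.3, 0.6]
gripper_width: 0.003
t 7.1 dock mm [ 4.1 40.5] z 128.5 toolx yaw vs dock -0.08 F [ 0.77 -0.29  0.58] w 0.003
```

```bash
python3 -m crank '[[1,[0,-0.045,0],[0,0,0]],[1,[0,0,0.25],[0,0,0]],[1,[0,0,0.25],[0,0,0]],[1,[0,0,0],[0,0,0]],[1,[0,0,0],[0,0,0]]]';python3 - <<'E'
from h import *
st()
E
python3 -m crank '[[1,[0.05,0.045,0],[0,0,0]],[1,[0.053,0.045,0],[0,0,0]],[1,[0.063,0.033,0],[0,0,0]],[1,[0.055,0.05,0],[0,0,0]],[1,[0.045,0.063,0],[0,0,0]],[1,[0.035,0.045,0],[0,0,0]],[1,[0.028,0.053,0],[0,0,0]],[1,[0.017,0.062,0],[0,0,0]]]';python3 - <<'E'
from h import *
st()
E
```

```text
time_s: 7.6
tcp_pos: [0.5371, 0.0332, 0.0792]
ee_rot: [[0.999, -0.055, 0.001], [-0.055, -0.999, -0.0], [0.001, 0.0, -1.0]]
wrist_force: [0.8, 0.5, -0.7]
gripper_width: 0.007
t 7.6 dock mm [ 5.  46.6] z 79.2 toolx yaw vs dock 0.07 F [ 0.77  0.47 -0.73] w 0.007
time_s: 8.4
tcp_pos: [0.5692, -0.0089, 0.0784]
ee_rot: [[0.998, -0.056, 0.0], [-0.056, -0.998, 0.001], [0.0, -0.001, -1.0]]
wrist_force: [-1.1, 3.4, 0.9]
gripper_width: 0.001
t 8.4 dock mm [39.4  6.3] z 78.4 toolx yaw vs dock -0.02 F [-1.12  3.42  0.93] w 0.001
```

```bash
python3 -m crank '[[1,[0.004,0.068,0],[0,0,0]],[1,[-0.013,0.072,0],[0,0,0]],[1,[-0.034,0.07,0],[0,0,0]],[1,[-0.05,0.064,0],[0,0,0]],[1,[-0.065,0.053,0],[0,0,0]],[1,[-0.075,0.037,0],[0,0,0]],[1,[-0.036,0.027,0],[0,0,0]],[1,[-0.04,0.024,0],[0,0,0]]]';python3 - <<'E'
from h import *
st()
E
python3 -m crank '[[1,[-0.049,0.018,0],[0,0,0]],[1,[-0.056,0.005,0],[0,0,0]],[1,[-0.061,-0.009,0],[0,0,0]],[1,[-0.055,-0.016,0],[0,0,0]],[1,[-0.04,-0.02,0],[0,0,0]],[1,[0,0,0],[0,0,0]]]';python3 - <<'E'
from h import *
st()
E
```

```text
time_s: 9.2
tcp_pos: [0.5359, -0.0488, 0.079]
ee_rot: [[0.998, -0.056, 0.002], [-0.056, -0.998, -0.0], [0.002, 0.0, -1.0]]
wrist_force: [3.7, 1.4, 0.4]
gripper_width: 0.005
t 9.2 dock mm [  8.3 -35.4] z 79.0 toolx yaw vs dock 0.01 F [3.67 1.45 0.38] w 0.005
time_s: 9.8
tcp_pos: [0.508, -0.0448, 0.0783]
ee_rot: [[0.998, -0.056, -0.003], [-0.056, -0.998, -0.0], [-0.003, 0.001, -1.0]]
wrist_force: [-0.2, -0.1, 0.3]
gripper_width: 0.003
t 9.8 dock mm [-19.7 -33. ] z 78.3 toolx yaw vs dock 0.0 F [-0.18 -0.06  0.33] w 0.003
```

Back off, lift, and return for a look.

```bash
python3 -m crank '[[1,[0.05,0.04,0],[0,0,0]],[1,[0,0.03,-0.25],[0,0,0]],[1,[0,0,-0.35],[0,0,0]],[1,[0,0,-0.1],[0,0,0]]]' | tail -3; python3 -m crank '[[1,[0.1,-0.35,0],[0,0,0]],[1,[0.1,-0.4,0],[0,0,0]],[1,[0,-0.4,0],[0,0,0]],[1,[0,-0.4,0],[0,0,0]],[1,[0,-0.2,0],[0,0,0]],[1,[0,0,0],[0,0,0]],[1,[0,0,0],[0,0,0]]]';python3 - <<'E'
from h import *
st(); c=wings()
a=cv2.resize(c['img'][150:250,250:390],(700,500)); cv2.imwrite('pics/t5.png',cv2.convertScaleAbs(a,alpha=1.6))
E
```

```text
ee_rot: [[0.998, -0.056, 0.004], [-0.056, -0.998, 0.0], [0.004, -0.0, -1.0]]
wrist_force: [0.5, 0.1, 1.0]
gripper_width: 0.006
time_s: 10.9
tcp_pos: [0.5434, 0.1213, 0.1477]
ee_rot: [[0.998, -0.056, -0.002], [-0.056, -0.998, -0.001], [-0.002, 0.001, -1.0]]
wrist_force: [-0.2, -0.3, -0.2]
gripper_width: 0.006
t 10.9 dock mm [  6.4 134.8] z 147.7 toolx yaw vs dock 0.02 F [-0.23 -0.27 -0.2 ] w 0.006
axis angle mod180 33.6 n 101 hist [19 29  0  0  0  0 19 34  0  0  0  0]
```

View pics/t5.png

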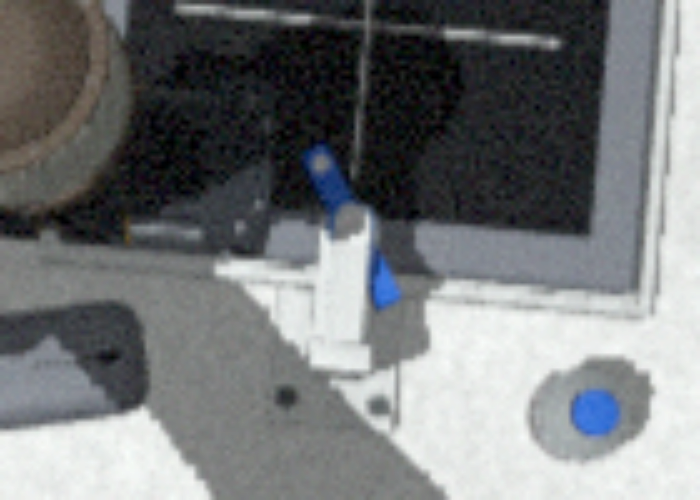

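Dotted wing is forward at about 31°, so one full turn is done and about 121° remains. This is the last stroke.

```bash
python3 -m crank '[[1,[0.02,0.3,0],[0,0,0]],[1,[0.02,0.3,0],[0,0,0]],[1,[0,0.3,0],[0,0,0]],[1,[0,0,0.2],[0,0,0]],[1,[0,0,0.24],[0,0,0]],[1,[0,0,0.25],[0,0,0]],[1,[0,0,0],[0,0,0]],[1,[0,0,0],[0,0,0]]]';python3 - <<'E'
from h import *
st()
E
```

```text
time_s: 11.75
tcp_pos: [0.543, 0.0304, 0.0798]
ee_rot: [[0.998, -0.057, -0.001], [-0.057, -0.998, -0.001], [-0.001, 0.001, -1.0]]
wrist_force: [0.3, -0.5, 0.0]
gripper_width: 0.006
t 11.75 dock mm [11.  44.1] z 79.8 toolx yaw vs dock -0.07 F [ 0.32 -0.55  0.04] w 0.006
```

```bash
python3 -m crank '[[1,[0.04,0.075,0],[0,0,0]],[1,[0.06,0.035,0],[0,0,0]],[1,[0.055,0.05,0],[0,0,0]],[1,[0.045,0.063,0],[0,0,0]],[1,[0.03,0.045,0],[0,0,0]],[1,[0.025,0.053,0],[0,0,0]],[1,[0.017,0.062,0],[0,0,0]],[1,[0.004,0.068,0],[0,0,0]]]'|head -1; python3 -m crank '[[1,[-0.013,0.072,0],[0,0,0]],[1,[-0.032,0.07,0],[0,0,0]],[1,[-0.048,0.064,0],[0,0,0]],[1,[-0.06,0.053,0],[0,0,0]]]';python3 - <<'E'
from h import *
st()
E
```

```text
time_s: 12.55
time_s: 12.95
tcp_pos: [0.5517, -0.0408, 0.08]
ee_rot: [[0.998, -0.056, 0.002], [-0.056, -0.998, -0.0], [0.002, 0.0, -1.0]]
wrist_force: [1.5, 1.4, 0.5]
gripper_width: 0.007
t 12.95 dock mm [ 23.7 -26.6] z 80.0 toolx yaw vs dock -0.0 F [1.53 1.44 0.52] w 0.007
```

Now creep in steps to the stop, watching the force.

```bash
for i in 1; do :; done; python3 -m crank '[[1,[-0.04,0.035,0],[0,0,0]],[1,[-0.03,0.015,0],[0,0,0]],[1,[0,0,0],[0,0,0]]]' | grep -E 'pos|force'; python3 -m crank '[[1,[-0.02,0,0],[0,0,0]],[1,[0,0,0],[0,0,0]]]'| grep -E 'pos|force'
```

```text
tcp_pos: [0.5443, -0.0452, 0.0799]
wrist_force: [2.8, 0.0, -0.8]
tcp_pos: [0.5442, -0.0451, 0.08]
wrist_force: [6.4, -2.8, -3.3]
```

```bash
python3 -m crank '[[1,[-0.015,0,0],[0,0,0]],[1,[0,0,0],[0,0,0]]]'| grep -E 'pos|force'
python3 - <<'E'
from h import *
st()
E
```

```text
tcp_pos: [0.5441, -0.045, 0.0801]
wrist_force: [9.1, -3.6, -4.8]
t 13.65 dock mm [ 16.4 -31.2] z 80.1 toolx yaw vs dock 0.07 F [ 9.11 -3.64 -4.79] w 0.003
```

Force climbs to 9 N with no motion and the finger face is at x ≈ 7 mm (wing face at 6 mm), so this is the stop. Retreat and check.

```bash
python3 -m crank '[[1,[0.1,0,0],[0,0,0]],[1,[0.1,0.05,0],[0,0,0]],[1,[0,0,-0.3],[0,0,0]],[1,[0,0,-0.4],[0,0,0]]]'|head -1; python3 -m crank '[[1,[0,-0.4,-0.2],[0,0,0]],[1,[0,-0.4,0],[0,0,0]],[1,[0,-0.4,0],[0,0,0]],[1,[0,-0.4,0],[0,0,0]],[1,[0,-0.4,0],[0,0,0]],[1,[0,0,0],[0,0,0]],[1,[0,0,0],[0,0,0]]]';python3 - <<'E'
from h import *
st(); c=wings();s=r.capture('scene')
a=cv2.resize(c['img'][150:250,250:430],(720,400)); cv2.imwrite('pics/t6.png',cv2.convertScaleAbs(a,alpha=1.6))
b=cv2.resize(s['img'][110:240,250:420],(680,520)); cv2.imwrite('pics/s6.png',cv2.convertScaleAbs(b,alpha=1.6))
E
```

```text
time_s: 14.05
time_s: 14.75
tcp_pos: [0.5708, 0.1493, 0.1688]
ee_rot: [[0.999, -0.054, -0.003], [-0.054, -0.999, -0.001], [-0.003, 0.001, -1.0]]
wrist_force: [0.6, -0.4, 0.3]
gripper_width: 0.008
t 14.75 dock mm [ 32.2 164.4] z 168.8 toolx yaw vs dock 0.08 F [ 0.63 -0.35  0.33] w 0.008
axis angle mod180 89.0 n 138 hist [ 0  0 32 30  0  0  0  1 42 33  0  0]
```

View pics/t6.png

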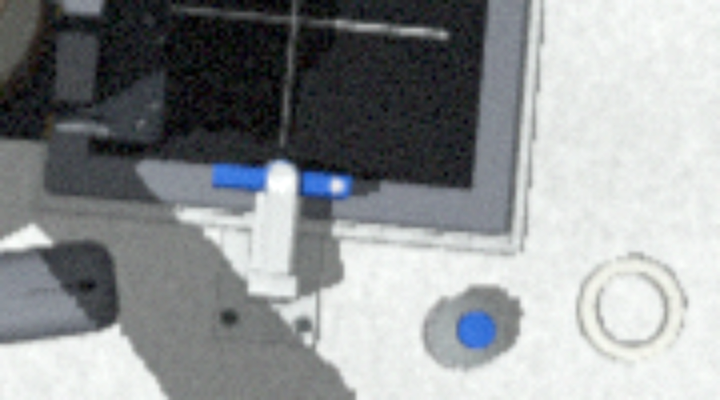

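View pics/s6.png

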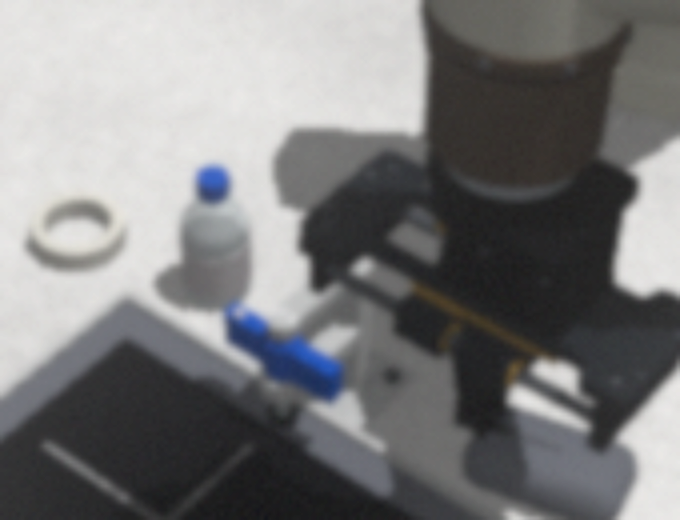

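The wings lie along dock y (about 89°) with the dot towards -y at (338,185), which matches the tight stop. The bottle, tape and mouse are where they started, and the arm is clear. Before handing in I'll check the bottle and tape shift by image matching, and also the mouse.

Run:
```python
from h import *
a=cv2.imread('pics/scene0.png'); b=r.capture('scene')['img']
for n,(x,y,w,h) in dict(bottle=(292,150,22,40),tape=(254,157,30,22),mouse=(385,212,25,30)).items():
    m=cv2.matchTemplate(b[y-10:y+h+10,x-10:x+w+10],a[y:y+h,x:x+w],cv2.TM_CCOEFF_NORMED); _,v,_,l=cv2.minMaxLoc(m); print(n,np.array(l)-10,round(v,2))
st(); r.finish_job()
```

```text
bottle [0 0] 0.96
tape [0 0] 1.0
mouse [1 1] 0.49
t 14.9 dock mm [ 32.6 162.8] z 169.3 toolx yaw vs dock -0.09 F [-0.2   0.45  0.43] w 0.006
the job is handed in; nothing more can be done
```

I turned the blue thumbscrew clockwise to its stop and handed the job in at about 15 s. It took three strokes with the shut fingers, pushing only, for about 481° in total. The hand-in reported no verdict.

- **Thumbscrew:** On the last stroke the force rose from about 3 N to about 10 N with no further movement, so it was against its stop. The last top picture shows the wings along dock y, at 89° against 90° expected, with the dot towards -y. That is well inside the 12° allowed.
- **Foot:** I could not see it clearly in the pictures. I take it to be on the detector from the angle and the stop.
- **Bottle and tape roll:** Image matching showed no shift in either.
- **Mouse:** The match was weak (score 0.49, about 1 pixel of shift) because the arm's shadow lay across it. By eye it had not moved, and the fingers never came near it.
- **Robot:** It was clear of everything at the end, with the wrist force near zero.

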